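# Hold the doming block home in the spring-pusher jig

### The job

First swing the jig's brace out, away from the channel, until it seats in its end detent and stays there. Then lay the doming block (the oblong steel block with round cups) lengthwise in the jig's channel and press it against the sprung plunger until the block sits square on the two hard-stop shoulders, without ramming it, and keep holding it pressed there: the program finishes while the robot is still holding, since the spring throws the block back if it is let go. Leave the other things on the bench where they are.

Things in the scene. Friction and masses are not known exactly. Their poses are not given: they have to be found in the camera images.
- jig: Fixed spring-pusher jig: dark steel base plate 235 x 120 x 10 mm. Origin on the bench surface under the channel's centre line; x along the channel towards the plunger (pressing direction), y left, z up. Channel floor = plate top, 10 mm up. Behind the stop: spring housing, x = 80 to 130 mm, 44 mm wide, top 52 mm above the bench. Block home: its centre at x = 35 mm.
- channel (a point): Point on the channel floor's centre line, 45 mm before the jig's origin (jig x = -45 mm): where to lower the block's centre once the brace is out; 105 mm before the stop faces. Low aluminium walls, tops 10 mm above the floor: 39 mm apart from jig x = -30 to +60 mm, flaring to about 63 mm at the mouth (x = -88 mm).
- stop: Hard stop, fixed: two steel shoulders across the channel's end, one on either side of the plunger (y = +-9 to +-31 mm), 36 mm tall above the channel floor. Origin on the channel floor, on the centre line, in the plane of the stop faces (60 mm along the jig's x from its origin); axes as the jig's.
- plunger (a joint): Travel of the sprung plunger in m: 0 when out, grows as it is pressed in along the jig's +x, 0.013 to 0.014 with the block flush on the stop shoulders. Preload 3 N, 500 N/m: 10 N at the stop, where the force then rises steeply; about 13 to 20 N in all holds it firmly home.
- plunger_nose (a point): Tip of the plunger: round brass rod 14 mm thick with a domed nose, on the channel's centre line, 19 mm above the channel floor; when out it stands 14 mm ahead of the stop faces.
- brace (a joint): Angle of the swing-out brace, rad: 0 straight across the channel (along jig -y from its pivot), growing clockwise seen from above, out over the channel's mouth (jig -x) to the left side; end stop 1.9. A spring strut pushes it back (up to 1.2 N at the peg) until about 1.4; past about 1.65 it drives it into the end detent at 1.9 and holds it there.
- brace_hinge (a point): Point on the brace's vertical pivot axis, 42 mm above the bench, 75 mm to the left (jig +y) of the channel's centre line, at jig x = 0.
- brace_peg (a point): Centre of the top of the upright peg at the brace's free end, 130 mm from the pivot: round dark steel peg, 14 mm thick, rising 36 mm above the flat steel bar (18 mm wide, 12 mm thick, underside 24 mm above the bench), top 72 mm above the bench. Pinch it from above or push it.
- dapping_block: Doming block, loose: oblong steel block 50 mm (its x) x 34 mm (its y) x 40 mm tall, dark round cups of several sizes on its top and long sides, about 0.5 kg. Origin at the centre of its underside, z up. It lies lengthwise in the channel: its x along the jig's x, either way round.
- bench_block: Flat square steel bench block 60 x 60 x 18 mm, loose, not needed. Origin at the centre of its underside.
- puck: Round steel puck 56 mm across, 28 mm tall, loose, not needed. Origin at the centre of its underside.
- flux_jar: Small jar 52 mm across, 55 mm tall, blue cap, loose, not needed. Origin at the centre of its underside.
- cutters: Wire cutters with orange handles lying flat, about 150 mm long, 14 mm high, not needed. Origin at the joint.
- tweezers: Steel tweezers lying flat, 140 mm long, 6 mm high, not needed. Origin at the middle.
- brush_glass: Drinking glass 72 mm across, 90 mm tall, with brushes standing up to 195 mm, not needed. Origin at the centre of its underside.

How it is judged:
On the way, in this order (a step that is already met when the one before it is completed fails the run):
1. the brace is swung out and seated in its end detent, before the block is brought to the stop (value of joint brace above 1.83 rad and value of joint plunger below 0.003 m and horizontal distance between dapping_block and stop above 0.12 m), for 0.2 s.
2. the block lies on the channel floor, lengthwise (z of dapping_block in the frame of jig below 0.018 m and horizontal distance between dapping_block and stop below 0.12 m and y of dapping_block in the frame of jig between -0.008 and 0.008 m and angle between the x axis of dapping_block and the x axis of jig, either way round below 0.15 rad), for 0.1 s.
At the end, for the whole second after the job is handed in: Fingers still press the block (over 2 N); it lies on the channel floor, upright and lengthwise (0.08 rad), at rest, pressed on the hard stop (over 1 N), plunger in by over 12 of 14 mm; brace in its end detent (over 1.83 of 1.9 rad) (value of joint brace above 1.83 rad and value of joint plunger above 0.012 m and contact force between dapping_block and stop above 1 N and contact force between the fingers and dapping_block above 2 N and angle between the x axis of dapping_block and the x axis of jig, either way round below 0.08 rad and angle between dapping_block's own z axis and vertical below 0.1 rad and z of dapping_block in the frame of jig below 0.016 m and linear speed of dapping_block below 0.02 m/s); the arm keeps its last pose, push and grip.
It fails at once if the block is rammed into the stop (over 60 N) (contact force between dapping_block and stop above 60 N).
It fails at once if a bystander is displaced by more than 30 mm (distance of any of bench_block, puck, flux_jar, cutters, tweezers, brush_glass from where it was at the start of the episode above 0.03 m).
It also fails if it takes over 72 s, if anything falls off the work surface, if the arm or the gripper's body presses on something with over 40 N, if the wrist force passes 120 N, or if a joint passes its speed limit or range.

### The arm

A 6-joint arm with a two-finger parallel gripper is mounted at the origin on the work surface. World frame = base frame: x ahead of the robot, y to its left, z up, the work surface at z = 0. Lengths are in m, angles in rad, forces in N, time in s.
With the tool pointing down it reaches from about 0.3 to 0.95 m from the base axis. Payload 3.1 kg.
Tool frame: the origin (TCP) lies at the very end of the fingers, on their centre line; the grasp point (between the pads) lies 19 mm behind it; z points along the fingers, y is the line along which they close (so a half turn about z gives the same grasp; the last joint's range is limited). The gripper opens to 85 mm and grips with 20 to 120 N. Pads are 22 mm wide; open, the fingers measure 114 mm over their backs; the gripper's body (76 mm by 85 mm) begins 54 mm behind the grasp point. The pads swing forward as they close: fully open they stand 13 mm farther back than shut.
Start: joints at [1.189, 0.308, 1.634, -0, 1.2, -0.07], TCP at [0.192, 0.595, 0.201] pointing down, gripper open.
Joint ranges: [-3.06, 3.06], [-0.79, 1.96], [0.05, 2.63], [-1.19, 4.34], [0.05, 2.64], [-2.94, 2.94]. Speed limits (rad/s): [2.79, 2.79, 3.14, 3.14, 3.14, 3.14].

### API

Orientations are given as [roll, pitch, yaw] about the fixed x, y, z axes, in that order (R = Rz(yaw) Ry(pitch) Rx(roll)).
In Python, from workcell import status, imaging, job, regions_of, mark_of gives the robot as it stands.
- The arm moves only by the shell command python3 -m crank 'ROWS' [FORCE]. ROWS is JSON, a list of rows, each an object with "translation": the shift along the tool's x, y, z each as a share of 25 cm, from -1 to 1, a list of three; "delta_rot": the turn, a rotation vector about the tool's x, y, z each as a share of 90 degrees, from -1 to 1, a list of three; "gripper": the closure, from 0 (fully open) to 1 (shut). In form: [{"translation": [tx, ty, tz], "delta_rot": [rx, ry, rz], "gripper": gripper}, ...]. A call has 1 to 12 rows; each row is the pose to reach, as a shift and turn from the pose commanded when the call began, along the tool's axes at that moment; what a row does not reach only later rows make up. A row lasts 1/8 s, in which the tool goes at most 62.5 mm and 10.7 degrees, less where a joint would pass 70% of its speed; a pose out of reach is approached as far as the arm can. A call with a number of a shift or a turn outside -1 to 1 is refused whole. A call with a gripper value outside its range is refused whole. The fingers move at their own pace and stop on an object; FORCE is the grip in N (left out, the last holds). Time passes only in rows, so rows that repeat a pose let the fingers close. It gives the time, the measured TCP pose, the force, the opening and the grip force at its end, in the units of the state.
- status.get_state(): the state, without advancing time (a new reading comes with each control period).
- imaging.snapshot(name): name is "scene" or "top" or "wrist"; returns (picture, depth): 480x640x3 uint8, red, green, blue; 480x640 float32, m along the optical axis (not along the pixel's ray), 0 where there is no reading.
- imaging.calibration(name): a dict with "mtx" (3x3 intrinsics, pixels), "distortion" ([k1, k2, p1, p2, k3] as OpenCV has them; the pictures are not rectified), "origin" and "attitude" of the camera in the world; the wrist camera has in their place "T_tool_cam" (4x4, takes a point from camera to tool coordinates, whose origin is the TCP and whose axes are the flange's). Camera axes: x right, y down, z forward; pixel columns grow to the right and rows downward; lengths in m; the calibration is good to about 2 mm. A picture is of the moment at which its call begins: read the wrist's pose just before it. calibration takes no time and is no camera call.
- job.job_done(): hands the job in; it is judged then, once.
Trained networks look in the newest picture that a camera, given by its name, has taken for a name from the list of things; names that differ only in an ending like _2 or _b are one class to them, and where a whole thing is asked for, a point or a joint stands for the part that bears it (a point fixed in the world has none). Each returns a list of dicts, best first, with "score" (0 to 1); they miss things now and then, are a little off and sometimes report something else, mostly with a low value. They report only what shows in the picture. A call takes as long as a camera call.
- regions_of(query, camera): "pixels" (480x640 bool, what is visible of it) and "uv" ([column, row] in pixels, amid what is visible of it).
- mark_of(query, camera): "uv" ([column, row] in pixels: a listed point, or the origin of a listed thing).
The state is a dict: "time": time; "q": joint angles; "qd": joint speeds; "tau": joint torques, N m; "ee_pos": TCP position; "tool_rot": TCP orientation; "ft_force": force on the tool from outside, world axes, zero at the start; "moment": the same for the moment, N m; "grip_width": finger opening in m; "gripper_force": force on a finger pad.
Only numpy, scipy, OpenCV 4.12 (cv2) and the standard library are available. Lean on these libraries where they do the work, as an engineer would, in place of code of your own. Each camera call takes 0.05 s, during which the arm holds its last target. There are 200 camera calls.

## Working session

There is one attempt and no reset: what is moved stays moved. The work goes in short steps, Python scripts to look and compute and a shell command to move; the robot and the scene stay as the last step left them, time stands still between calls to the robot, and variables do not carry over. Pictures are saved under pics/ and viewed, at most 10 in all, crops included, and the job is handed in when it is done.

```bash
mkdir -p pics; ls; cat > h.py <<'E'
import numpy as np, cv2
from scipy.spatial.transform import Rotation as R
from workcell import status, imaging, job, regions_of, mark_of
def cam(name, st=None):
    c=imaging.calibration(name)
    K=np.array(c["mtx"]);D=np.array(c["distortion"],float)
    if name=="wrist":
        st=st or status.get_state()
        T=np.eye(4);T[:3,:3]=R.from_euler('xyz',st["tool_rot"]).as_matrix();T[:3,3]=st["ee_pos"]
        T=T@np.array(c["T_tool_cam"])
        return K,D,T[:3,3],T[:3,:3]
    a=np.array(c["attitude"],float)
    Rm=a if a.shape==(3,3) else (R.from_euler('xyz',a).as_matrix() if a.size==3 else R.from_quat(a).as_matrix())
    return K,D,np.array(c["origin"]),Rm
def ray(name,uv,st=None):
    K,D,o,Rm=cam(name,st)
    p=cv2.undistortPoints(np.array([[uv]],float),K,D)[0,0]
    return o,Rm@np.array([p[0],p[1],1.0])
def onz(name,uv,z,st=None):
    o,d=ray(name,uv,st); return o+d*(z-o[2])/d[2]
def tri(rs):
    A=np.zeros((3,3));b=np.zeros(3)
    for o,d in rs:
        d=d/np.linalg.norm(d);P=np.eye(3)-np.outer(d,d);A+=P;b+=P@o
    x=np.linalg.solve(A,b)
    return x,[float(np.linalg.norm(np.cross(x-o,d/np.linalg.norm(d)))) for o,d in rs]
def cloud(name,depth,mask,st=None):
    K,D,o,Rm=cam(name,st)
    v,u=np.nonzero(mask&(depth>0))
    p=cv2.undistortPoints(np.stack([u,v],1).astype(float)[:,None],K,D)[:,0]
    z=depth[v,u]
    return o+(np.c_[p,np.ones(len(p))]*z[:,None])@Rm.T
E
python3 - <<'E'
from h import *
np.set_printoptions(precision=4,suppress=True)
c=imaging.calibration("top");print(c); print(imaging.calibration("wrist")["T_tool_cam"])
print(status.get_state())
ims={}
for n in ("scene","top"):
    p,d=imaging.snapshot(n); cv2.imwrite(f"pics/{n}0.png",p[:,:,::-1])
    print(n)
    for q in ["jig","stop","channel","plunger_nose","brace_hinge","brace_peg","dapping_block","bench_block","puck","flux_jar","cutters","tweezers","brush_glass"]:
        r=mark_of(q,n)
        print(q,[(np.round(x["uv"],1),round(x["score"],2)) for x in r[:2]], [onz(n,x["uv"],0)for x in r[:1]])
E
```

```text
pics
{'mtx': array([[510.0968,   0.    , 321.0902],
       [  0.    , 510.0968, 235.7901],
       [  0.    ,   0.    ,   1.    ]]), 'distortion': array([-0.0329,  0.    ,  0.    ,  0.    ,  0.    ]), 'origin': array([0.4838, 0.0079, 1.1286]), 'attitude': array([-3.0744, -0.0226, -1.5911])}
[[-0.0008 -0.9575 -0.2885  0.0728]
 [ 1.     -0.0005 -0.0009  0.0008]
 [ 0.0008 -0.2885  0.9575 -0.1733]
 [ 0.      0.      0.      1.    ]]
{'time': 0.0, 'q': array([ 1.1893,  0.309 ,  1.6352,  0.    ,  1.1997, -0.0697]), 'qd': array([-0.    ,  0.0002, -0.0011,  0.0018, -0.0002, -0.0001]), 'tau': array([ -0.0001, -41.526 , -27.6661,  -0.0002,   0.0103,  -0.    ]), 'ee_pos': array([0.1914, 0.5941, 0.1996]), 'tool_rot': array([-3.1393, -0.0002,  2.8298]), 'ft_force': array([-0.1088,  0.7309,  0.3653]), 'moment': array([ 0.0172, -0.0537,  0.0127]), 'gripper_force': 0.0, 'grip_width': 0.0853502390415493}
scene
jig [(array([367.7, 270.5]), 0.79)] [array([0.6322, 0.1022, 0.    ])]
stop [(array([378.7, 288.9]), 0.46), (array([373.9, 278.6]), 0.15)] [array([0.6934, 0.1036, 0.    ])]
channel [(array([359.7
[... 1241 characters left out ...]
0.74)] [array([0.6383, 0.0437, 0.    ])]
dapping_block [(array([426.6, 289.8]), 0.9), (array([293.3, 201.4]), 0.49)] [array([ 0.4348, -0.2507,  0.    ])]
bench_block [(array([155.3, 281.7]), 0.82), (array([425.9, 288. ]), 0.4)] [array([0.465 , 0.3471, 0.    ])]
puck [(array([469.9, 222.6]), 0.63)] [array([ 0.5826, -0.3537,  0.    ])]
flux_jar [(array([416.6, 164.1]), 0.71)] [array([ 0.717 , -0.2377,  0.    ])]
cutters [(array([263.1, 184.8]), 0.71), (array([490.3, 330.2]), 0.61)] [array([0.6755, 0.1077, 0.    ])]
tweezers [(array([138. , 230.6]), 0.8), (array([267.6, 209.4]), 0.5)] [array([0.5783, 0.3854, 0.    ])]
brush_glass [(array([133.6, 167.1]), 0.93)] [array([0.7206, 0.396 , 0.    ])]
```

View pics/top0.png

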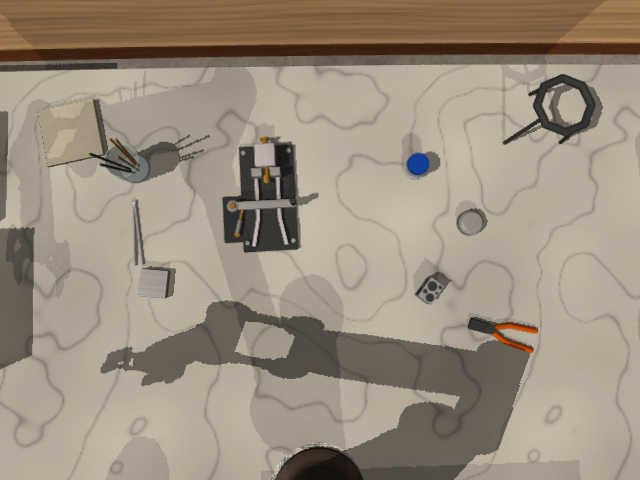

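View pics/scene0.png

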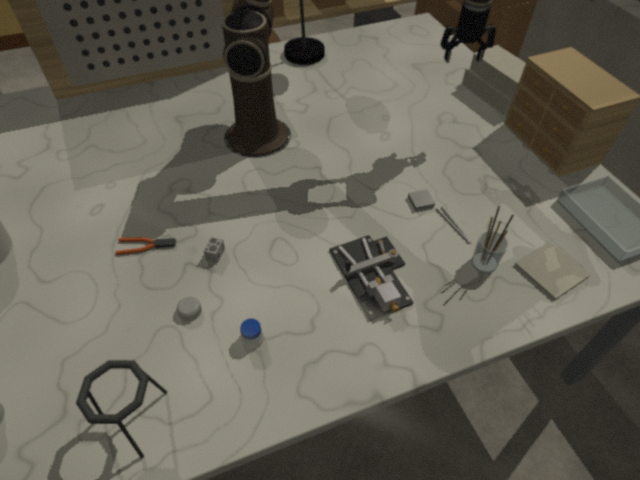

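```bash
python3 - <<'E'
from h import *
np.set_printoptions(precision=4,suppress=True)
P={"stop":((378.7,288.9),(265.7,175.7)),"nose":((372.6,277.6),(267.2,185.1)),"hinge":((396.2,253.5),(228.8,204.6)),"peg":((346.8,261.3),(292.1,200.9)),"block":((212.4,254.9),(426.6,289.8))}
for k,(a,b) in P.items(): print(k,*tri([ray("scene",a),ray("top",b)]))
p,d=imaging.snapshot("top")
for q in ["jig","dapping_block","brace_peg"]:
    r=regions_of(q,"top")
    if not r: print(q,None);continue
    m=r[0]["pixels"]; c=cloud("top",d,m); print(q,r[0]["score"],m.sum(),np.percentile(c,[2,50,98],axis=0))
    zt=np.percentile(c[:,2],90)
    if q=="jig": t=c[(c[:,2]>.004)&(c[:,2]<.016)]
    else: t=c[c[:,2]>zt-.008]
    rect=cv2.minAreaRect((t[:,:2]*1000).astype(np.float32)); print(rect,zt)
E
```

```text
stop [0.6954 0.1018 0.0037] [0.0004169693845996527, 0.0004169693845995477]
nose [0.6706 0.0962 0.0225] [0.0006317043730010933, 0.0006317043730011258]
hinge [0.6289 0.1805 0.0302] [0.0009508240519412415, 0.0009508240519413324]
peg [0.6294 0.0416 0.0649] [3.545161853388067e-05, 3.545161853383518e-05]
block [ 0.4339 -0.2541 -0.0055] [0.002178073783365654, 0.002178073783365672]
jig 0.6 6814 [[0.5341 0.0375 0.0055]
 [0.631  0.103  0.0113]
 [0.7594 0.1892 0.0538]]
((651.360595703125, 117.3162841796875), (246.5174560546875, 162.19105529785156), 2.151129722595215) 0.04399290378534487
dapping_block 0.6 446 [[ 0.4084 -0.2705  0.0046]
 [ 0.435  -0.2457  0.0406]
 [ 0.4593 -0.2237  0.045 ]]
((435.1672058105469, -247.99380493164062), (35.13053894042969, 48.86859893798828), 51.754249572753906) 0.04373677425552667
brace_peg 0.82 658 [[0.6172 0.0353 0.0122]
 [0.6277 0.1075 0.0364]
 [0.638  0.1785 0.0728]]
((626.1697998046875, 107.10150146484375), (23.740394592285156, 150.4351806640625), 0.6787731051445007) 0.041821520642160735
```

The top view shows the jig at (268,195) with its plunger towards the far edge. The brace lies across it, with the hinge at (229,205) and the peg at (292,202). The doming block is at (430,289) and turned. In the scene view the way to the jig is clear. Next I'll look from the wrist camera above the jig.

```bash
cat >> h.py <<'E'
def go(pos,yaw,st=None):
    """shares to reach a tool-down pose from the measured one"""
    st=st or status.get_state()
    Rc=R.from_euler('xyz',st["tool_rot"]); Rt=R.from_euler('xyz',[np.pi,0,yaw])
    t=Rc.inv().apply(np.array(pos)-st["ee_pos"])/.25
    r=(Rc.inv()*Rt).as_rotvec()/(np.pi/2)
    print("trans",np.round(t,3),"rot",np.round(r,3)); return t,r
E
python3 - <<'E'
from h import *
go((.40,.34,.25),np.pi+.035)
go((.57,.10,.25),np.pi+.035)
E
```

```text
trans [-1.106 -0.715 -0.196] rot [ 0.     0.    -0.221]
trans [-2.047 -1.42  -0.196] rot [ 0.     0.    -0.221]
```

```bash
python3 -m crank '[{"translation":[-1,-0.7,-0.2],"delta_rot":[0,0,-0.22],"gripper":0},{"translation":[-1,-0.7,-0.2],"delta_rot":[0,0,-0.22],"gripper":0},{"translation":[-1,-0.7,-0.2],"delta_rot":[0,0,-0.22],"gripper":0},{"translation":[-1,-0.7,-0.2],"delta_rot":[0,0,-0.22],"gripper":0},{"translation":[-1,-0.7,-0.2],"delta_rot":[0,0,-0.22],"gripper":0},{"translation":[-1,-0.7,-0.2],"delta_rot":[0,0,-0.22],"gripper":0}]'
python3 -c "
from h import *
go((.57,.10,.25),np.pi+.035)"
```

```text
time: 2.35
ee_pos: [0.3789, 0.3491, 0.2522]
tool_rot: [3.141, 0.003, -3.114]
ft_force: [-0.1, 0.8, 0.0]
grip_width: 0.0855
gripper_force: 0.0
trans [-0.737 -1.017  0.01 ] rot [ 0.     0.002 -0.005]
```

```bash
python3 -m crank '[{"translation":[-0.73,-1,0],"delta_rot":[0,0,0],"gripper":0},{"translation":[-0.73,-1,0],"delta_rot":[0,0,0],"gripper":0},{"translation":[-0.73,-1,0],"delta_rot":[0,0,0],"gripper":0},{"translation":[-0.73,-1,0],"delta_rot":[0,0,0],"gripper":0},{"translation":[-0.73,-1,0],"delta_rot":[0,0,0],"gripper":0},{"translation":[-0.73,-1,0],"delta_rot":[0,0,0],"gripper":0},{"translation":[-0.73,-1,0],"delta_rot":[0,0,0],"gripper":0}]'
cat > look.py <<'E'
from h import *
import sys
np.set_printoptions(precision=4,suppress=True)
tag=sys.argv[1]; st=status.get_state()
p,d=imaging.snapshot("wrist"); cv2.imwrite(f"pics/{tag}.png",p[:,:,::-1]); np.savez(f"{tag}.npz",d=d,pos=st["ee_pos"],rot=st["tool_rot"])
print(st["ee_pos"],st["tool_rot"])
for q,z in dict(jig=0,stop=.01,channel=.01,plunger_nose=.029,brace_hinge=.042,brace_peg=.072,dapping_block=0).items():
    for x in mark_of(q,"wrist")[:2]: print(q,np.round(x["uv"],1),round(x["score"],2),onz("wrist",x["uv"],z,st))
for q in sys.argv[2:]:
    for r in regions_of(q,"wrist")[:1]:
        c=cloud("wrist",d,r["pixels"],st); print(q,"region",r["score"],np.percentile(c,[2,50,98],axis=0))
        zt=np.percentile(c[:,2],95); t=c[c[:,2]>zt-.008]; print(cv2.minAreaRect((t[:,:2]*1000).astype(np.float32)),zt,np.median(t[:,2]))
E
python3 look.py w1 brace_peg
```

```text
time: 3.22
ee_pos: [0.5662, 0.109, 0.2503]
tool_rot: [3.141, -0.002, -3.108]
ft_force: [0.9, 0.4, -0.2]
grip_width: 0.0852
gripper_force: 0.0
[0.5662 0.109  0.2503] [ 3.1406 -0.0016 -3.1077]
jig [307.5 251.1] 0.84 [0.6304 0.0984 0.    ]
stop [307.2 300.2] 0.9 [0.6891 0.0998 0.01  ]
channel [311.1 218.3] 0.58 [0.5884 0.1017 0.01  ]
channel [310.2 293.5] 0.25 [0.6802 0.1032 0.01  ]
plunger_nose [309.2 295.7] 0.92 [0.6744 0.1023 0.029 ]
brace_hinge [377. 262.] 0.67 [0.6267 0.1741 0.042 ]
brace_hinge [309.7 219.3] 0.52 [0.5822 0.1007 0.042 ]
brace_peg [254.1 271.4] 0.92 [0.6302 0.0472 0.072 ]
brace_peg region 0.59 [[0.6149 0.0408 0.026 ]
 [0.6254 0.1116 0.0362]
 [0.6365 0.1824 0.0723]]
((630.1083984375, 44.655235290527344), (13.2802152633667, 13.61471939086914), 76.03901672363281) 0.07066544885666699 0.07176129164017014
```

View pics/w1.png

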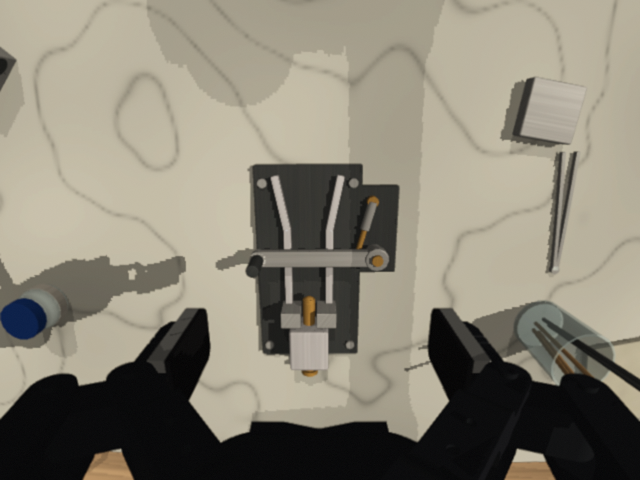

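The wrist picture shows the brace at (255..385,260), its peg at (254,265) and the pivot at (377,260). The nose is at (309,300) between the shoulders. The peg measures (0.630, 0.046, 0.072), which matches its stated height, and the hinge is near (0.627, 0.175). I'll pinch the peg.

```bash
python3 -c "
from h import *
go((.630,.0455,.12),np.pi+.03);go((.630,.0455,.043),np.pi+.03)"
```

```text
trans [-0.244 -0.261  0.524] rot [0.    0.    0.003]
trans [-0.244 -0.261  0.832] rot [0.    0.    0.003]
```

```bash
python3 -m crank '[{"translation":[-0.245,-0.26,0.4],"delta_rot":[0,0,0],"gripper":0},{"translation":[-0.245,-0.26,0.4],"delta_rot":[0,0,0],"gripper":0},{"translation":[-0.245,-0.26,0.5],"delta_rot":[0,0,0],"gripper":0},{"translation":[-0.245,-0.26,0.6],"delta_rot":[0,0,0],"gripper":0},{"translation":[-0.245,-0.26,0.7],"delta_rot":[0,0,0],"gripper":0},{"translation":[-0.245,-0.26,0.8],"delta_rot":[0,0,0],"gripper":0},{"translation":[-0.245,-0.26,0.83],"delta_rot":[0,0,0],"gripper":0},{"translation":[-0.245,-0.26,0.83],"delta_rot":[0,0,0],"gripper":0}]'
python3 -m crank '[{"translation":[0,0,0],"delta_rot":[0,0,0],"gripper":1},{"translation":[0,0,0],"delta_rot":[0,0,0],"gripper":1},{"translation":[0,0,0],"delta_rot":[0,0,0],"gripper":1},{"translation":[0,0,0],"delta_rot":[0,0,0],"gripper":1},{"translation":[0,0,0],"delta_rot":[0,0,0],"gripper":1},{"translation":[0,0,0],"delta_rot":[0,0,0],"gripper":1},{"translation":[0,0,0],"delta_rot":[0,0,0],"gripper":1},{"translation":[0,0,0],"delta_rot":[0,0,0],"gripper":1}]' 25
python3 -c "
from h import *
s=status.get_state();y=s['tool_rot'][2]
print(s['ee_pos'],y)
x,yy=.63-.627,0
h=np.array(s['ee_pos'][:2])-.13*np.array([np.sin(.025),-np.cos(.025)]);print('hinge',h)
Rc=R.from_euler('xyz',s['tool_rot'])
for a in np.linspace(0,1.9,13)[1:]:
    b=-np.pi/2+.025-a
    p=np.r_[h+.13*np.array([np.cos(b),np.sin(b)]),s['ee_pos'][2]]
    print(round(a,2),p[:2].round(3),(Rc.inv().apply(p-s['ee_pos'])/.25).round(3),round(a/(np.pi/2),3))
"
```

```text
time: 4.68
ee_pos: [0.6301, 0.0451, 0.0432]
tool_rot: [3.142, -0.001, -3.108]
ft_force: [0.1, -0.1, -0.2]
grip_width: 0.0854
gripper_force: 0.0
time: 5.68
ee_pos: [0.6302, 0.045, 0.0433]
tool_rot: [-3.142, -0.0, -3.108]
ft_force: [0.1, 0.2, 0.3]
grip_width: -0.0002
gripper_force: 0.0
[0.63023829 0.04499291 0.04332992] -3.1078123272443174
hinge [0.62698863 0.17495229]
0.16 [0.61  0.046] [0.082 0.007 0.   ] 0.101
0.32 [0.59 0.05] [0.162 0.027 0.   ] 0.202
0.48 [0.57  0.058] [0.237 0.06  0.   ] 0.302
0.63 [0.553 0.068] [0.307 0.104 0.   ] 0.403
0.79 [0.537 0.081] [0.369 0.158 0.   ] 0.504
0.95 [0.523 0.097] [0.421 0.221 0.   ] 0.605
1.11 [0.512 0.114] [0.463 0.292 0.   ] 0.706
1.27 [0.504 0.133] [0.493 0.369 0.   ] 0.806
1.42 [0.499 0.153] [0.511 0.449 0.   ] 0.907
1.58 [0.497 0.173] [0.515 0.531 0.   ] 1.008
1.74 [0.498 0.194] [0.507 0.613 0.   ] 1.109
1.9 [0.503 0.214] [0.486 0.692 0.   ] 1.21
```

The gripper shut on nothing, so I'll look before moving.

```bash
python3 look.py w2 brace_peg
```

```text
[0.6302 0.045  0.0433] [-3.1416 -0.0001 -3.1078]
jig [405.4 256.9] 0.55 [0.6296 0.098  0.    ]
plunger_nose [420.1 186.1] 0.68 [0.5826 0.0944 0.029 ]
brace_hinge [572.1 280.1] 0.79 [0.6255 0.1749 0.042 ]
brace_peg region 0.74 [[0.6153 0.0397 0.0268]
 [0.6251 0.1123 0.0362]
 [0.6369 0.1808 0.0592]]
((625.5883178710938, 111.70523071289062), (150.8707733154297, 25.028017044067383), 89.62767028808594) 0.044547236781526785 0.03762759900966142
```

View pics/w2.png

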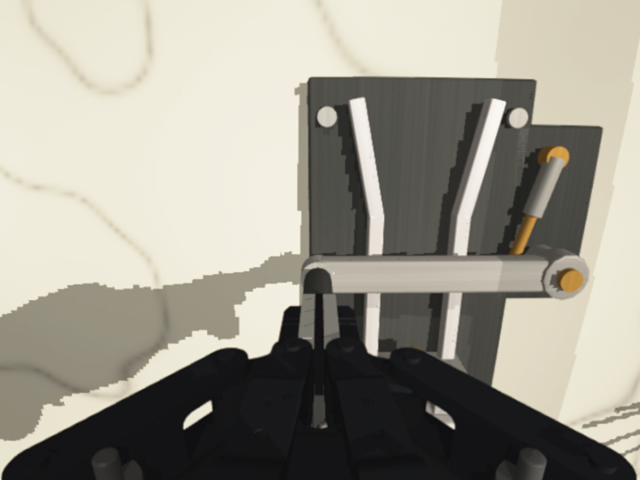

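```bash
python3 - <<'E'
from h import *
np.set_printoptions(precision=3,suppress=True)
f=np.load("w2.npz");st=dict(ee_pos=f["pos"],tool_rot=f["rot"]);d=f["d"]
K,D,o,Rm=cam("wrist",st);print("cam",o)
for u,v in [(318,258),(318,265),(318,272),(318,280),(318,290),(305,275),(331,275),(318,300),(300,320),(318,320),(330,330),(318,350),(318,380),(340,320)]:
    m=np.zeros(d.shape,bool);m[v,u]=1
    print((u,v),cloud("wrist",d,m,st))
E
python3 - <<'E'
import cv2
im=cv2.imread("pics/w2.png")[240:400,230:410]
cv2.imwrite("pics/w2c.png",cv2.resize(im,None,fx=4,fy=3.7,interpolation=2)[:600])
E
```

```text
cam [0.558 0.043 0.217]
(318, 258) [[0.621 0.045 0.032]]
(318, 265) [[0.623 0.045 0.037]]
(318, 272) [[0.624 0.045 0.045]]
(318, 280) [[0.623 0.045 0.056]]
(318, 290) [[0.624 0.045 0.067]]
(305, 275) [[0.628 0.038 0.039]]
(331, 275) [[0.628 0.052 0.037]]
(318, 300) [[0.62  0.045 0.084]]
(300, 320) [[0.62  0.039 0.1  ]]
(318, 320) [[0.621 0.045 0.099]]
(330, 330) [[0.62  0.049 0.107]]
(318, 350) [[0.624 0.045 0.112]]
(318, 380) [[0.636 0.045 0.112]]
(340, 320) [[0.624 0.053 0.093]]
```

View pics/w2c.png

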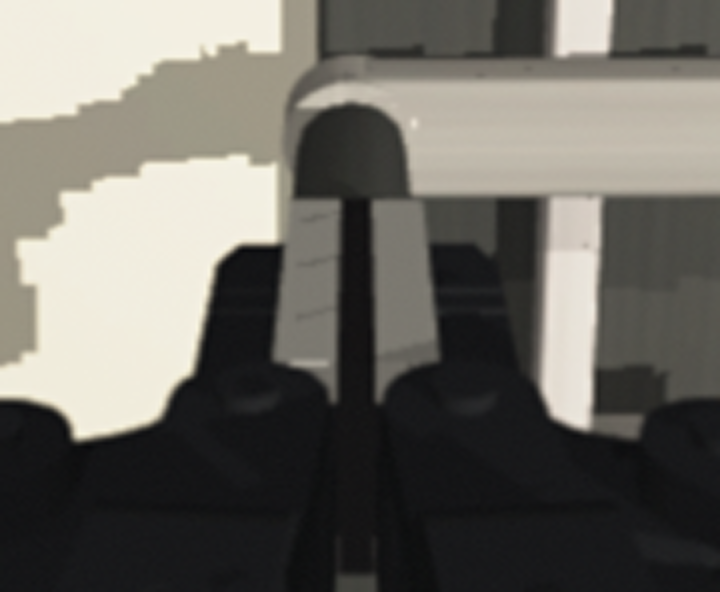

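```bash
python3 - <<'E'
from h import *
np.set_printoptions(precision=3,suppress=True)
for n in ("w1","w2"):
    f=np.load(n+".npz");d=f["d"]
    T=np.array(imaging.calibration("wrist")["T_tool_cam"]);K,D,_,_=cam("wrist")
    m=(d>0)&(d<.26)
    v,u=np.nonzero(m);p=cv2.undistortPoints(np.stack([u,v],1).astype(float)[:,None],K,D)[:,0]
    q=(np.c_[p,np.ones(len(p))]*d[v,u][:,None])@T[:3,:3].T+T[:3,3]
    k=(abs(q[:,0])<.03)&(abs(q[:,1])<.065)&(q[:,2]<.012)
    q=q[k]
    for a in (-.13,-.1,-.08,-.06,-.05,-.04,-.03,-.02,-.01,0):
        s=q[(q[:,2]>=a-.005)&(q[:,2]<a+.005)]
        if len(s): print(n,a,len(s),s.min(0),s.max(0))
E
```

```text
w1 -0.13 1213 [ 0.016 -0.027 -0.128] [ 0.02   0.028 -0.125]
w1 -0.1 11408 [-0.014 -0.065 -0.105] [ 0.017  0.065 -0.095]
w1 -0.08 2061 [-0.006 -0.056 -0.085] [ 0.012  0.062 -0.075]
w1 -0.06 2109 [-0.012 -0.056 -0.065] [ 0.011  0.057 -0.055]
w1 -0.05 1352 [-0.013 -0.056 -0.055] [ 0.011  0.056 -0.045]
w1 -0.04 74 [-0.01  -0.043 -0.045] [ 0.008  0.043 -0.043]
w2 -0.13 1464 [ 0.017 -0.019 -0.128] [ 0.02   0.019 -0.125]
w2 -0.1 11245 [-0.01  -0.052 -0.105] [ 0.017  0.053 -0.095]
w2 -0.08 5360 [-0.014 -0.036 -0.085] [ 0.013  0.037 -0.075]
w2 -0.06 957 [ 0.005 -0.013 -0.065] [ 0.011  0.014 -0.055]
w2 -0.05 949 [ 0.005 -0.013 -0.055] [ 0.011  0.014 -0.045]
w2 -0.04 652 [ 0.005 -0.013 -0.045] [ 0.011  0.014 -0.035]
w2 -0.03 30 [ 0.006 -0.006 -0.035] [ 0.01   0.006 -0.025]
w2 -0.02 214 [ 0.002 -0.007 -0.025] [ 0.007  0.006 -0.015]
w2 -0.01 233 [-0.    -0.007 -0.015] [ 0.007  0.007 -0.005]
w2 0 194 [-0.005 -0.007 -0.005] [0.007 0.051 0.005]
```

The picture and depth explain the miss. The real fingertips are about 32 mm behind the reported TCP (43 mm when open), so they shut just above the peg, which is still at (0.631, 0.045). From here on I take real tip z as TCP z + 0.032. I'll open, go down and pinch again.

```bash
python3 -m crank '[{"translation":[0,0,0],"delta_rot":[0,0,0],"gripper":0},{"translation":[0,0,0],"delta_rot":[0,0,0],"gripper":0},{"translation":[0,0,0],"delta_rot":[0,0,0],"gripper":0},{"translation":[0,0,0],"delta_rot":[0,0,0],"gripper":0},{"translation":[0,0,0],"delta_rot":[0,0,0],"gripper":0},{"translation":[0,0,0.04],"delta_rot":[0,0,0],"gripper":0},{"translation":[0,0,0.08],"delta_rot":[0,0,0],"gripper":0},{"translation":[0,0,0.13],"delta_rot":[0,0,0],"gripper":0},{"translation":[0,0,0.13],"delta_rot":[0,0,0],"gripper":0}]'
python3 -m crank '[{"translation":[0,0,0],"delta_rot":[0,0,0],"gripper":1},{"translation":[0,0,0],"delta_rot":[0,0,0],"gripper":1},{"translation":[0,0,0],"delta_rot":[0,0,0],"gripper":1},{"translation":[0,0,0],"delta_rot":[0,0,0],"gripper":1},{"translation":[0,0,0],"delta_rot":[0,0,0],"gripper":1},{"translation":[0,0,0],"delta_rot":[0,0,0],"gripper":1},{"translation":[0,0,0],"delta_rot":[0,0,0],"gripper":1}]' 25
```

```text
time: 7.25
ee_pos: [0.6284, 0.045, 0.0087]
tool_rot: [3.141, -0.004, -3.108]
ft_force: [-0.0, -0.3, 0.6]
grip_width: 0.0852
gripper_force: 0.0
time: 8.12
ee_pos: [0.6306, 0.0445, 0.0113]
tool_rot: [-3.141, 0.0, -3.108]
ft_force: [-0.4, -3.4, 2.9]
grip_width: 0.0132
gripper_force: 26.3
```

```bash
python3 -m crank '[{"translation":[0.08,0.007,0],"delta_rot":[0,0,0.1],"gripper":1},{"translation":[0.16,0.027,0],"delta_rot":[0,0,0.2],"gripper":1},{"translation":[0.237,0.06,0],"delta_rot":[0,0,0.3],"gripper":1},{"translation":[0.307,0.104,0],"delta_rot":[0,0,0.4],"gripper":1},{"translation":[0.369,0.158,0],"delta_rot":[0,0,0.5],"gripper":1},{"translation":[0.421,0.221,0],"delta_rot":[0,0,0.6],"gripper":1},{"translation":[0.463,0.292,0],"delta_rot":[0,0,0.7],"gripper":1},{"translation":[0.463,0.292,0],"delta_rot":[0,0,0.7],"gripper":1}]'
python3 -c "
from h import *
s=status.get_state();h=np.array([.6273,.1745]);print(s['ee_pos'],np.hypot(*(s['ee_pos'][:2]-h)))
Rc=R.from_euler('xyz',s['tool_rot'])
for a in np.linspace(1.11,1.9,6)[1:]:
    b=-np.pi/2+.025-a
    p=np.r_[h+.13*np.array([np.cos(b),np.sin(b)]),s['ee_pos'][2]]
    print(round(a,2),p[:2].round(3),(Rc.inv().apply(p-s['ee_pos'])/.25).round(3),round((a-1.11)/(np.pi/2),3))
"
```

```text
time: 9.12
ee_pos: [0.5093, 0.1146, 0.0111]
tool_rot: [-3.137, -0.002, 2.076]
ft_force: [-4.9, -3.8, 7.5]
grip_width: 0.0132
gripper_force: 27.0
[0.50934148 0.11462284 0.01114497] 0.13228562106474442
1.27 [0.504 0.133] [0.073 0.017 0.   ] 0.101
1.43 [0.499 0.153] [0.152 0.038 0.   ] 0.201
1.58 [0.497 0.173] [0.228 0.071 0.   ] 0.302
1.74 [0.499 0.193] [0.297 0.115 0.   ] 0.402
1.9 [0.503 0.213] [ 0.358  0.17  -0.   ] 0.503
```

```bash
python3 -m crank '[{"translation":[0.075,0.014,0],"delta_rot":[0,0,0.1],"gripper":1},{"translation":[0.152,0.038,0],"delta_rot":[0,0,0.2],"gripper":1},{"translation":[0.228,0.071,0],"delta_rot":[0,0,0.3],"gripper":1},{"translation":[0.297,0.115,0],"delta_rot":[0,0,0.4],"gripper":1},{"translation":[0.355,0.168,0],"delta_rot":[0,0,0.49],"gripper":1},{"translation":[0.355,0.168,0],"delta_rot":[0,0,0.49],"gripper":1}]'
python3 -m crank '[{"translation":[0,0,0],"delta_rot":[0,0,0],"gripper":0},{"translation":[0,0,0],"delta_rot":[0,0,0],"gripper":0},{"translation":[0,0,0],"delta_rot":[0,0,0],"gripper":0},{"translation":[0,0,0],"delta_rot":[0,0,0],"gripper":0},{"translation":[0,0,0],"delta_rot":[0,0,0],"gripper":0},{"translation":[0,0,-0.3],"delta_rot":[0,0,0],"gripper":0},{"translation":[0,0,-0.6],"delta_rot":[0,0,0],"gripper":0},{"translation":[0,0,-0.9],"delta_rot":[0,0,0],"gripper":0},{"translation":[0,0,-1],"delta_rot":[0,0,0],"gripper":0},{"translation":[0,0,-1],"delta_rot":[0,0,0],"gripper":0}]'
python3 -c "
from h import *
go((.50,.05,.26),np.pi+.03);go((.39,-.22,.26),2.474)"
```

```text
time: 9.88
ee_pos: [0.5001, 0.2119, 0.0109]
tool_rot: [-3.131, 0.006, 1.307]
ft_force: [-11.9, -3.1, 15.5]
grip_width: 0.0131
gripper_force: 28.5
time: 11.12
ee_pos: [0.5104, 0.2135, 0.2684]
tool_rot: [3.13, -0.008, 1.306]
ft_force: [-0.2, -0.9, -0.9]
grip_width: 0.0849
gripper_force: 0.0
trans [-0.642  0.131  0.03 ] rot [ 0.01   0.004 -1.188]
trans [-1.8   -0.011  0.019] rot [ 0.01  -0.    -0.744]
```

```bash
python3 -m crank '[{"translation":[-0.45,-0.04,0],"delta_rot":[0,0,-0.8],"gripper":0},{"translation":[-0.45,-0.04,0],"delta_rot":[0,0,-0.8],"gripper":0},{"translation":[-0.45,-0.04,0],"delta_rot":[0,0,-0.8],"gripper":0},{"translation":[-0.45,-0.04,0],"delta_rot":[0,0,-0.8],"gripper":0},{"translation":[-0.45,-0.04,0],"delta_rot":[0,0,-0.8],"gripper":0},{"translation":[-0.45,-0.04,0],"delta_rot":[0,0,-0.8],"gripper":0},{"translation":[-0.45,-0.04,0],"delta_rot":[0,0,-0.8],"gripper":0},{"translation":[-0.45,-0.04,0],"delta_rot":[0,0,-0.8],"gripper":0}]'
python3 -m crank '[{"translation":[0,0,0],"delta_rot":[0,0,-0.39],"gripper":0},{"translation":[0,0,0],"delta_rot":[0,0,-0.39],"gripper":0},{"translation":[0,0,0],"delta_rot":[0,0,-0.39],"gripper":0},{"translation":[0,0,0],"delta_rot":[0,0,-0.39],"gripper":0},{"translation":[0,0,0],"delta_rot":[0,0,-0.39],"gripper":0}]'
python3 look.py w3 brace_peg
```

```text
time: 12.12
ee_pos: [0.4661, 0.1059, 0.2596]
tool_rot: [-3.14, -0.002, 2.561]
ft_force: [-0.4, 0.2, -0.5]
grip_width: 0.0854
gripper_force: 0.0
time: 12.75
ee_pos: [0.4665, 0.1061, 0.2602]
tool_rot: [-3.142, -0.001, -3.11]
ft_force: [-0.4, 0.1, -0.1]
grip_width: 0.0857
gripper_force: 0.0
[0.4665 0.1061 0.2602] [-3.1415 -0.0011 -3.1105]
jig [306.5 322.5] 0.86 [0.6303 0.0957 0.    ]
stop [311.4 366.2] 0.71 [0.6886 0.1036 0.01  ]
channel [308.2 293.3] 0.61 [0.5849 0.0971 0.01  ]
plunger_nose [309.1 363.9] 0.87 [0.6722 0.1007 0.029 ]
brace_hinge [371.4 337.5] 0.67 [0.6249 0.1732 0.042 ]
brace_peg [423.6 243.7] 0.68 [0.4995 0.2128 0.072 ]
brace_peg [522.1 383.5] 0.29 [0.6643 0.3478 0.072 ]
dapping_block [ 19.1 162.6] 0.69 [ 0.4358 -0.2458  0.    ]
brace_peg region 0.71 [[0.4944 0.1653 0.0266]
 [0.5572 0.1934 0.0363]
 [0.6319 0.2156 0.0722]]
((500.9127197265625, 211.96060180664062), (13.25327205657959, 13.431334495544434), 29.215673446655273) 0.07084319052991535 0.0715766369229304
```

View pics/w3.png

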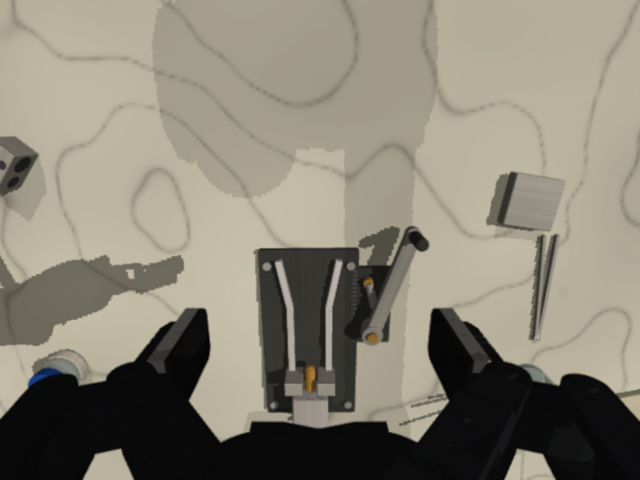

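The brace is out: the bar runs from the pivot at (372,337) to the peg at (418,240), which puts the peg at (0.501, 0.212), about 1.88 rad. Now I'll fit the channel precisely from depth, using the wall tops and shoulders, and size up the block.

```bash
python3 - <<'E'
from h import *
np.set_printoptions(precision=4,suppress=True)
for n in ("w1","w3"):
    f=np.load(n+".npz");st=dict(ee_pos=f["pos"],tool_rot=f["rot"])
    im=cv2.imread(f"pics/{n}.png"); c=cloud("wrist",f["d"],np.ones((480,640),bool),st)
    g=im.reshape(-1,3)[(f["d"]>0).ravel()].min(1)
    box=(c[:,0]>.52)&(c[:,0]<.76)&(c[:,1]>.04)&(c[:,1]<.145)
    print(n,"floor z",np.median(c[box&(g<80)&(abs(c[:,2]-.01)<.006)],axis=0)[2])
    w=box&(abs(c[:,2]-.02)<.004)&(c[:,0]>.60)&(c[:,0]<.665)
    for lo,hi in((.06,.098),(.098,.14)):
        s=c[w&(c[:,1]>lo)&(c[:,1]<hi)]
        if len(s)>20:
            s=s[abs(s[:,1]-np.median(s[:,1]))<.006]
            k=np.polyfit(s[:,0],s[:,1],1); print("wall",len(s),"slope",k[0],"y at .63",np.polyval(k,.63),"spread",np.percentile(s[:,1],[3,97]), "z",np.median(s[:,2]))
    for name,zl,zh in(("shoulder",.038,.048),("housing",.0485,.06)):
        s=c[box&(c[:,2]>zl)&(c[:,2]<zh)&(c[:,0]>.66)]
        if len(s)>20: print(name,len(s),np.percentile(s,[1,50,99],axis=0),cv2.minAreaRect((s[:,:2]*1000).astype(np.float32)))
E
python3 -c "
from h import *
go((.36,-.20,.26),np.pi-.4)"
```

```text
w1 floor z 0.010197962352501866
wall 262 slope 0.039081813850162406 y at .63 0.0762784668191517 spread [0.0722 0.0806] z 0.020196547217208816
wall 255 slope 0.04271350554658498 y at .63 0.12322088053227774 spread [0.119  0.1277] z 0.02017447580858195
shoulder 811 [[0.6874 0.0717 0.0386]
 [0.6976 0.0987 0.0459]
 [0.7098 0.1319 0.0477]] ((696.4864501953125, 101.67193603515625), (29.61181640625, 61.846885681152344), 5.639106273651123)
housing 1471 [[0.7084 0.0813 0.0491]
 [0.7307 0.1032 0.0521]
 [0.7564 0.1245 0.0537]] ((732.3236694335938, 102.77388763427734), (49.122283935546875, 43.29108428955078), 2.2895984649658203)
w3 floor z 0.010142852754408738
wall 309 slope 0.03461812310517884 y at .63 0.0760238549379753 spread [0.0722 0.0799] z 0.020154380573926267
wall 324 slope 0.0370143322294542 y at .63 0.1228037649191076 spread [0.1185 0.1273] z 0.020164063882886857
shoulder 732 [[0.6868 0.0709 0.0383]
 [0.6969 0.1005 0.0456]
 [0.7106 0.1319 0.0477]] ((698.6494750976562, 101.42416381835938), (24.8443660736084, 61.77452850341797), 1.0432519912719727)
housing 979 [[0.7083 0.0812 0.0488]
 [0.7267 0.1039 0.0519]
 [0.7491 0.1248 0.0536]] ((729.415283203125, 102.99456024169922), (42.944366455078125, 44.16934585571289), 1.060292363166809)
trans [ 0.468 -1.209  0.004] rot [0.    0.    0.276]
```

```bash
python3 -m crank '[{"translation":[0.2,-1,0],"delta_rot":[0,0,0],"gripper":0},{"translation":[0.2,-1,0],"delta_rot":[0,0,0],"gripper":0},{"translation":[0.2,-1,0],"delta_rot":[0,0,0],"gripper":0},{"translation":[0.2,-1,0],"delta_rot":[0,0,0],"gripper":0},{"translation":[0.2,-1,0],"delta_rot":[0,0,0],"gripper":0}]'
python3 -m crank '[{"translation":[0.1,-0.42,0],"delta_rot":[0,0,0],"gripper":0},{"translation":[0.1,-0.42,0],"delta_rot":[0,0,0],"gripper":0},{"translation":[0.1,-0.42,0],"delta_rot":[0,0,0],"gripper":0},{"translation":[0.1,-0.42,0],"delta_rot":[0,0,0],"gripper":0}]'
python3 look.py b1 dapping_block
```

```text
time: 13.82
ee_pos: [0.4246, -0.1492, 0.2611]
tool_rot: [-3.14, 0.0, -3.115]
ft_force: [0.7, 1.8, -0.0]
grip_width: 0.0856
gripper_force: 0.0
time: 14.32
ee_pos: [0.4041, -0.2501, 0.2606]
tool_rot: [3.14, -0.0, -3.108]
ft_force: [0.6, -0.9, 0.5]
grip_width: 0.0853
gripper_force: 0.0
[ 0.4041 -0.2501  0.2606] [ 3.1402 -0.0001 -3.1076]
jig [563.3 368. ] 0.59 [0.6304 0.0961 0.    ]
channel [577.7 345.9] 0.84 [0.5893 0.0998 0.01  ]
dapping_block [315.8 220.6] 0.69 [ 0.434  -0.2519  0.    ]
dapping_block region 0.91 [[ 0.4074 -0.2711  0.0105]
 [ 0.4313 -0.2473  0.0401]
 [ 0.458  -0.2234  0.042 ]]
((434.6849060058594, -246.92715454101562), (34.20722579956055, 49.912872314453125), 52.55299758911133) 0.04165340730108559 0.04031489301247004
```

View pics/b1.png

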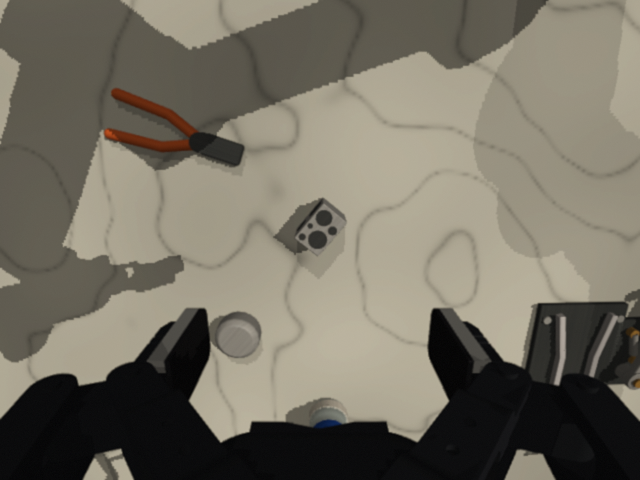

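The block at (320,227) stands alone. It measures centre (0.4347, -0.2469), top 40 mm, 34×50 mm, long axis at 2.488 rad, which fits the text. Now the grasp.

```bash
python3 -c "
from h import *
go((.4347,-.2469,.06),2.488);go((.4347,-.2469,-.019),2.488)"
```

```text
trans [-0.123  0.011  0.804] rot [-0.     0.     0.438]
trans [-0.123  0.011  1.12 ] rot [-0.     0.     0.438]
```

```bash
python3 -m crank '[{"translation":[-0.123,0.011,0.25],"delta_rot":[0,0,0.437],"gripper":0},{"translation":[-0.123,0.011,0.5],"delta_rot":[0,0,0.437],"gripper":0},{"translation":[-0.123,0.011,0.7],"delta_rot":[0,0,0.437],"gripper":0},{"translation":[-0.123,0.011,0.8],"delta_rot":[0,0,0.437],"gripper":0},{"translation":[-0.123,0.011,0.8],"delta_rot":[0,0,0.437],"gripper":0},{"translation":[-0.123,0.011,0.8],"delta_rot":[0,0,0.437],"gripper":0}]'
python3 -c "
from h import *
go((.4347,-.2469,-.019),2.488)
import sys
sys.argv=['x','b2','dapping_block'];exec(open('look.py').read())"
```

```text
time: 15.52
ee_pos: [0.4357, -0.2482, 0.0622]
tool_rot: [3.142, 0.002, 2.491]
ft_force: [-0.1, -0.8, 1.2]
grip_width: 0.0856
gripper_force: 0.0
trans [0.007 0.002 0.325] rot [0.    0.002 0.002]
[ 0.4357 -0.2482  0.0622] [3.1415 0.0024 2.4908]
stop [531.5 475.8] 0.34 [ 0.6927 -0.2267  0.01  ]
dapping_block [318.8 247.1] 0.79 [ 0.4367 -0.2478  0.    ]
dapping_block region 0.72 [[ 0.4076 -0.2689  0.0047]
 [ 0.4308 -0.2438  0.0403]
 [ 0.459  -0.2212  0.0417]]
((434.947265625, -246.72109985351562), (34.14690017700195, 50.60300827026367), 52.622318267822266) 0.04145857347262675 0.04039885651945688
```

The second view agrees to within 0.5 mm, so I'll go down and grip.

```bash
python3 -m crank '[{"translation":[0,0,0.1],"delta_rot":[0,0,0],"gripper":0},{"translation":[0,0,0.2],"delta_rot":[0,0,0],"gripper":0},{"translation":[0,0,0.28],"delta_rot":[0,0,0],"gripper":0},{"translation":[0,0,0.325],"delta_rot":[0,0,0],"gripper":0},{"translation":[0,0,0.325],"delta_rot":[0,0,0],"gripper":0},{"translation":[0,0,0.325],"delta_rot":[0,0,0],"gripper":1},{"translation":[0,0,0.325],"delta_rot":[0,0,0],"gripper":1},{"translation":[0,0,0.325],"delta_rot":[0,0,0],"gripper":1},{"translation":[0,0,0.325],"delta_rot":[0,0,0],"gripper":1},{"translation":[0,0,0.325],"delta_rot":[0,0,0],"gripper":1},{"translation":[0,0,0.325],"delta_rot":[0,0,0],"gripper":1},{"translation":[0,0,0.325],"delta_rot":[0,0,0],"gripper":1}]' 70
```

```text
time: 17.48
ee_pos: [0.4354, -0.248, -0.0195]
tool_rot: [3.141, 0.002, 2.489]
ft_force: [0.4, 0.4, 5.6]
grip_width: 0.0332
gripper_force: 71.6
```

```bash
python3 -m crank '[{"translation":[0,0,-0.1],"delta_rot":[0,0,0],"gripper":1},{"translation":[0,0,-0.25],"delta_rot":[0,0,0],"gripper":1},{"translation":[0,0,-0.4],"delta_rot":[0,0,0],"gripper":1},{"translation":[0,0,-0.4],"delta_rot":[0,0,0],"gripper":1}]'
python3 -c "
from h import *
go((.582,.0978,.08),np.pi+.036)"
```

```text
time: 17.98
ee_pos: [0.4363, -0.2487, 0.0814]
tool_rot: [3.141, 0.006, 2.489]
ft_force: [0.2, -0.4, -5.6]
grip_width: 0.0327
gripper_force: 71.2
trans [0.379 1.455 0.004] rot [-0.001  0.004 -0.438]
```

```bash
python3 -m crank '[{"translation":[0.25,0.97,0],"delta_rot":[0,0,-0.438],"gripper":1},{"translation":[0.25,0.97,0],"delta_rot":[0,0,-0.438],"gripper":1},{"translation":[0.25,0.97,0],"delta_rot":[0,0,-0.438],"gripper":1},{"translation":[0.25,0.97,0],"delta_rot":[0,0,-0.438],"gripper":1},{"translation":[0.25,0.97,0],"delta_rot":[0,0,-0.438],"gripper":1},{"translation":[0.25,0.97,0],"delta_rot":[0,0,-0.438],"gripper":1}]'
python3 -c "
from h import *
go((.582,.0978,.08),np.pi+.036)"
```

```text
time: 18.73
ee_pos: [0.5296, -0.0164, 0.0769]
tool_rot: [3.141, -0.005, -3.105]
ft_force: [-0.6, -0.5, -5.5]
grip_width: 0.0328
gripper_force: 72.2
trans [-0.226  0.449 -0.014] rot [ 0.    -0.003  0.   ]
```

```bash
python3 -m crank '[{"translation":[-0.226,0.449,0],"delta_rot":[0,0,0],"gripper":1},{"translation":[-0.226,0.449,0],"delta_rot":[0,0,0],"gripper":1},{"translation":[-0.226,0.449,0],"delta_rot":[0,0,0],"gripper":1},{"translation":[-0.226,0.449,0],"delta_rot":[0,0,0],"gripper":1},{"translation":[-0.226,0.449,0],"delta_rot":[0,0,0],"gripper":1}]'
python3 -c "
from h import *
go((.582,.0978,-.009),np.pi+.036)
import sys
sys.argv=['x','c1','dapping_block','brace_peg'];exec(open('look.py').read())"
```

```text
time: 19.35
ee_pos: [0.5831, 0.0952, 0.0785]
tool_rot: [-3.141, -0.003, -3.109]
ft_force: [0.3, -0.3, -5.1]
grip_width: 0.0332
gripper_force: 72.9
trans [0.003 0.011 0.35 ] rot [-0.    -0.002 -0.002]
[0.5831 0.0952 0.0785] [-3.141  -0.0027 -3.1087]
channel [322.8 248.5] 0.63 [0.5866 0.0984 0.01  ]
brace_hinge [443.3 330.1] 0.83 [0.6279 0.1754 0.042 ]
brace_peg [577.  122.8] 0.83 [0.5018 0.214  0.072 ]
dapping_block [319.1 299.4] 0.62 [0.6287 0.0973 0.    ]
dapping_block [325.3 250.7] 0.32 [0.5913 0.1004 0.    ]
dapping_block region 0.69 [[0.5577 0.0794 0.1043]
 [0.574  0.0954 0.1381]
 [0.6059 0.1115 0.1395]]
((582.8062133789062, 95.19525909423828), (50.809696197509766, 34.9739875793457), 1.911335825920105) 0.1392517814467858 0.1382902457527487
brace_peg region 0.62 [[0.4959 0.165  0.0264]
 [0.5505 0.1951 0.0363]
 [0.6311 0.2149 0.0724]]
((501.4477844238281, 211.07858276367188), (13.468819618225098, 13.42537784576416), 6.6655192375183105) 0.0713601111546153 0.07156340630565203
```

View pics/c1.png

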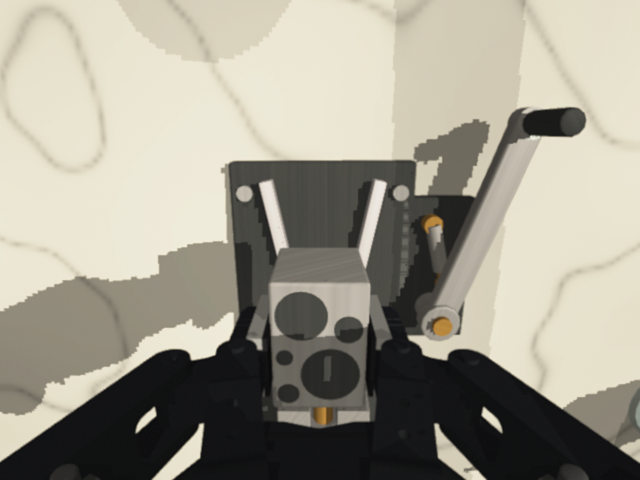

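The block hangs square in the fingers at (0.583, 0.095), underside at 0.098, over the channel mouth. The brace is still out, with the peg at (0.501, 0.211). I'll lower it, shifting y by 2.6 mm.

```bash
python3 -m crank '[{"translation":[0.003,0.011,0],"delta_rot":[0,0,0],"gripper":1},{"translation":[0.003,0.011,0.1],"delta_rot":[0,0,0],"gripper":1},{"translation":[0.003,0.011,0.2],"delta_rot":[0,0,0],"gripper":1},{"translation":[0.003,0.011,0.27],"delta_rot":[0,0,0],"gripper":1},{"translation":[0.003,0.011,0.32],"delta_rot":[0,0,0],"gripper":1},{"translation":[0.003,0.011,0.345],"delta_rot":[0,0,0],"gripper":1},{"translation":[0.003,0.011,0.352],"delta_rot":[0,0,0],"gripper":1},{"translation":[0.003,0.011,0.352],"delta_rot":[0,0,0],"gripper":1},{"translation":[0.003,0.011,0.352],"delta_rot":[0,0,0],"gripper":1}]'
python3 -c "
from h import *
go((.6460,.1001,-.0098),np.pi+.036)
go((.662,.1007,-.0098),np.pi+.036)"
```

```text
time: 20.98
ee_pos: [0.5845, 0.1001, -0.0076]
tool_rot: [3.142, 0.001, -3.106]
ft_force: [0.9, 0.3, -4.6]
grip_width: 0.0331
gripper_force: 73.0
trans [-0.246 -0.009  0.009] rot [ 0.     0.001 -0.   ]
trans [-0.31  -0.009  0.009] rot [ 0.     0.001 -0.   ]
```

```bash
python3 -m crank '[{"translation":[0,-0.008,0.006],"delta_rot":[0,0,0],"gripper":1},{"translation":[0,-0.008,0.01],"delta_rot":[0,0,0],"gripper":1},{"translation":[0,-0.008,0.01],"delta_rot":[0,0,0],"gripper":1}]'
python3 -c "
from h import *
import time
s=[status.get_state() for _ in range(3)];print([x['ee_pos'] for x in s])
go((.640,.0998,-.0098),np.pi+.036)"
```

```text
time: 21.35
ee_pos: [0.5846, 0.098, -0.0094]
tool_rot: [-3.141, 0.001, -3.106]
ft_force: [-2.9, -1.1, 6.6]
grip_width: 0.033
gripper_force: 74.2
[array([ 0.58455895,  0.09798532, -0.00940925]), array([ 0.58455895,  0.09798532, -0.00940925]), array([ 0.58455895,  0.09798532, -0.00940925])]
trans [-0.222 -0.001  0.002] rot [-0.     0.001 -0.   ]
```

```bash
python3 -m crank '[{"translation":[-0.03,0,-0.002],"delta_rot":[0,0,0],"gripper":1},{"translation":[-0.07,0,-0.002],"delta_rot":[0,0,0],"gripper":1},{"translation":[-0.11,0,-0.002],"delta_rot":[0,0,0],"gripper":1},{"translation":[-0.15,0,-0.002],"delta_rot":[0,0,0],"gripper":1},{"translation":[-0.19,0,-0.002],"delta_rot":[0,0,0],"gripper":1},{"translation":[-0.22,0,-0.002],"delta_rot":[0,0,0],"gripper":1},{"translation":[-0.22,0,-0.002],"delta_rot":[0,0,0],"gripper":1}]'
python3 -c "
from h import *
go((.662,.1006,-.0098),np.pi+.036)"
```

```text
time: 22.22
ee_pos: [0.6377, 0.1001, -0.0094]
tool_rot: [3.142, -0.003, -3.106]
ft_force: [-4.9, -0.3, 6.1]
grip_width: 0.0327
gripper_force: 74.4
trans [-0.097 -0.001  0.001] rot [ 0.    -0.002 -0.   ]
```

```bash
python3 -m crank '[{"translation":[-0.015,0,0],"delta_rot":[0,0,0],"gripper":1},{"translation":[-0.03,0,0],"delta_rot":[0,0,0],"gripper":1},{"translation":[-0.045,0,0],"delta_rot":[0,0,0],"gripper":1},{"translation":[-0.06,0,0],"delta_rot":[0,0,0],"gripper":1},{"translation":[-0.06,0,0],"delta_rot":[0,0,0],"gripper":1}]'
python3 -m crank '[{"translation":[-0.01,0,0],"delta_rot":[0,0,0],"gripper":1},{"translation":[-0.02,0,0],"delta_rot":[0,0,0],"gripper":1},{"translation":[-0.02,0,0],"delta_rot":[0,0,0],"gripper":1}]'
```

```text
time: 22.85
ee_pos: [0.6498, 0.1006, -0.0093]
tool_rot: [-3.141, -0.009, -3.106]
ft_force: [-11.3, -0.2, 12.7]
grip_width: 0.0328
gripper_force: 75.1
time: 23.22
ee_pos: [0.6503, 0.1006, -0.009]
tool_rot: [-3.141, -0.019, -3.106]
ft_force: [-19.5, -1.0, 20.7]
grip_width: 0.0329
gripper_force: 76.4
```

```bash
python3 look.py d1 dapping_block; python3 -c "
import numpy as np
from h import *
f=np.load('d1.npz');st=dict(ee_pos=f['pos'],tool_rot=f['rot']);c=cloud('wrist',f['d'],np.ones((480,640),bool),st)
b=c[(abs(c[:,0]-.65)<.035)&(abs(c[:,1]-.1)<.022)&(c[:,2]>.04)&(c[:,2]<.056)]
b=b[b[:,2]>np.percentile(b[:,2],95)-.006]
A=np.c_[b[:,:2],np.ones(len(b))];print(np.linalg.lstsq(A,b[:,2],rcond=None)[0],np.percentile(b,[1,50,99],axis=0))
import cv2
cv2.imwrite('pics/d1c.png',cv2.resize(cv2.imread('pics/d1.png')[200:440,180:500],None,fx=2.5,fy=2.5))"
```

```text
[ 0.6503  0.1006 -0.009 ] [-3.1411 -0.0192 -3.106 ]
jig [316.4 245.2] 0.89 [0.6284 0.0991 0.    ]
jig [318.9 146.7] 0.23 [0.5847 0.0987 0.    ]
channel [322.  149.9] 0.7 [0.5857 0.1    0.01  ]
plunger_nose [527.8 280.2] 0.36 [0.6315 0.1826 0.029 ]
plunger_nose [319.4 147.8] 0.34 [0.5844 0.0989 0.029 ]
brace_hinge [530.5 278.3] 0.65 [0.626  0.1755 0.042 ]
dapping_block [320.1 302.5] 0.7 [0.6567 0.1018 0.    ]
dapping_block region 0.65 [[0.6254 0.0846 0.0181]
 [0.6421 0.1006 0.0506]
 [0.6739 0.1168 0.0521]]
((651.1777954101562, 101.00672912597656), (51.05451202392578, 34.360801696777344), 2.2180864810943604) 0.05184102642698671 0.05078343270860544
[-0.00654062 -0.00238989  0.05528982] [[0.62602866 0.08121739 0.04703062]
 [0.64664984 0.10083431 0.0508182 ]
 [0.67476088 0.11899651 0.05474523]]
```

View pics/d1c.png

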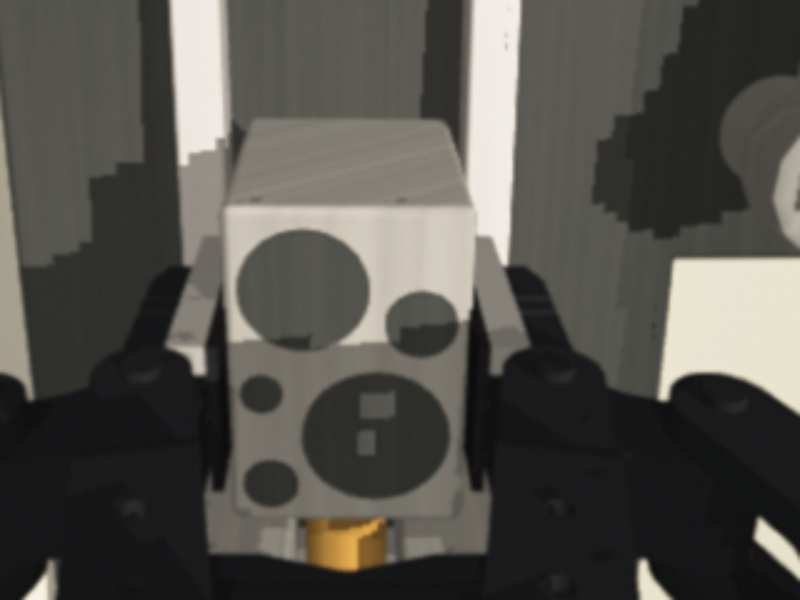

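The crop shows the block square and level in the channel with its front about 11 mm short of the shoulders, and the brass nose just touching it. The 20 N is mostly floor friction from pressing down (fz 20 N), so I'll lift slightly.

```bash
python3 -m crank '[{"translation":[0,0,-0.005],"delta_rot":[0,0,0],"gripper":1},{"translation":[0,0,-0.008],"delta_rot":[0,0,0],"gripper":1},{"translation":[0,0,-0.008],"delta_rot":[0,0,0],"gripper":1}]'
```

```text
time: 24.05
ee_pos: [0.6521, 0.1006, -0.0091]
tool_rot: [-3.141, -0.014, -3.106]
ft_force: [-13.2, -0.5, 8.2]
grip_width: 0.0331
gripper_force: 74.5
```

```bash
python3 -m crank '[{"translation":[-0.008,0,-0.005],"delta_rot":[0,0,0],"gripper":1},{"translation":[-0.016,0,-0.006],"delta_rot":[0,0,0],"gripper":1},{"translation":[-0.016,0,-0.006],"delta_rot":[0,0,0],"gripper":1}]'
python3 -m crank '[{"translation":[-0.006,0,-0.002],"delta_rot":[0,0,0],"gripper":1},{"translation":[-0.012,0,-0.004],"delta_rot":[0,0,0],"gripper":1},{"translation":[-0.012,0,-0.004],"delta_rot":[0,0,0],"gripper":1}]'
```

```text
time: 24.42
ee_pos: [0.6556, 0.1008, -0.009]
tool_rot: [-3.141, -0.015, -3.106]
ft_force: [-10.7, -0.9, 4.1]
grip_width: 0.0328
gripper_force: 73.8
time: 24.8
ee_pos: [0.658, 0.1009, -0.009]
tool_rot: [-3.141, -0.016, -3.106]
ft_force: [-9.9, 0.1, 0.2]
grip_width: 0.0327
gripper_force: 73.6
```

```bash
python3 -m crank '[{"translation":[-0.004,0,-0.001],"delta_rot":[0,0,0],"gripper":1},{"translation":[-0.008,0,-0.002],"delta_rot":[0,0,0],"gripper":1},{"translation":[-0.008,0,-0.002],"delta_rot":[0,0,0],"gripper":1}]'
python3 -m crank '[{"translation":[-0.004,0,0],"delta_rot":[0,0,0],"gripper":1},{"translation":[-0.006,0,-0.001],"delta_rot":[0,0,0],"gripper":1},{"translation":[-0.006,0,-0.001],"delta_rot":[0,0,0],"gripper":1}]'
```

```text
time: 25.18
ee_pos: [0.6593, 0.1009, -0.0089]
tool_rot: [-3.141, -0.018, -3.106]
ft_force: [-10.9, 0.4, -0.3]
grip_width: 0.033
gripper_force: 73.6
time: 25.55
ee_pos: [0.6602, 0.1009, -0.0089]
tool_rot: [-3.141, -0.019, -3.106]
ft_force: [-11.5, -0.5, -0.1]
grip_width: 0.0328
gripper_force: 73.6
```

```bash
python3 -m crank '[{"translation":[-0.004,0,0],"delta_rot":[0,0,0],"gripper":1},{"translation":[-0.006,0,-0.001],"delta_rot":[0,0,0],"gripper":1},{"translation":[-0.006,0,-0.001],"delta_rot":[0,0,0],"gripper":1}]'
python3 -m crank '[{"translation":[-0.004,0,0],"delta_rot":[0,0,0],"gripper":1},{"translation":[-0.006,0,-0.001],"delta_rot":[0,0,0],"gripper":1},{"translation":[-0.006,0,-0.001],"delta_rot":[0,0,0],"gripper":1}]'
```

```text
time: 25.92
ee_pos: [0.6612, 0.101, -0.0089]
tool_rot: [-3.141, -0.02, -3.106]
ft_force: [-12.7, 0.2, -1.2]
grip_width: 0.033
gripper_force: 73.6
time: 26.3
ee_pos: [0.6623, 0.101, -0.0088]
tool_rot: [-3.141, -0.021, -3.106]
ft_force: [-11.1, -0.1, -1.6]
grip_width: 0.0329
gripper_force: 73.6
```

```bash
for i in 1 2; do python3 -m crank '[{"translation":[-0.003,0,0],"delta_rot":[0,0,0],"gripper":1},{"translation":[-0.006,0,0],"delta_rot":[0,0,0],"gripper":1},{"translation":[-0.006,0,0],"delta_rot":[0,0,0],"gripper":1}]'|egrep 'pos|ft'; done
```

```text
ee_pos: [0.6625, 0.101, -0.0088]
ft_force: [-14.9, -0.1, 1.4]
ee_pos: [0.6624, 0.101, -0.0088]
ft_force: [-19.0, -0.3, 4.5]
```

It has stopped at x = 0.6625 with the force rising steeply, so the block is on the shoulders. I'll take off some down-pressure and confirm with the camera.

```bash
python3 -m crank '[{"translation":[-0.002,0,-0.003],"delta_rot":[0,0,0],"gripper":1},{"translation":[-0.002,0,-0.003],"delta_rot":[0,0,0],"gripper":1},{"translation":[-0.002,0,-0.003],"delta_rot":[0,0,0],"gripper":1},{"translation":[-0.002,0,-0.003],"delta_rot":[0,0,0],"gripper":1},{"translation":[-0.002,0,-0.003],"delta_rot":[0,0,0],"gripper":1}]'
python3 look.py e1 dapping_block brace_peg | tail -8
python3 -c "
import cv2
cv2.imwrite('pics/e1c.png',cv2.resize(cv2.imread('pics/e1.png')[200:440,180:500],None,fx=2.5,fy=2.5))"
```

```text
time: 27.68
ee_pos: [0.6623, 0.101, -0.0088]
tool_rot: [-3.141, -0.028, -3.106]
ft_force: [-17.7, 0.1, 1.6]
grip_width: 0.0328
gripper_force: 73.8
dapping_block region 0.92 [[0.6378 0.0851 0.0186]
 [0.6547 0.1011 0.0508]
 [0.6865 0.1172 0.0524]]
((663.5330810546875, 101.45596313476562), (51.05574035644531, 34.339500427246094), 1.998544454574585) 0.052132671021488844 0.050986462720128
brace_peg region 0.84 [[0.5468 0.1627 0.0269]
 [0.59   0.1831 0.0361]
 [0.6345 0.2008 0.0423]]
((590.6668090820312, 182.87652587890625), (26.693323135375977, 98.06954193115234), 76.35677337646484) 0.04112196958711814 0.03635984035741539
```

View pics/e1c.png

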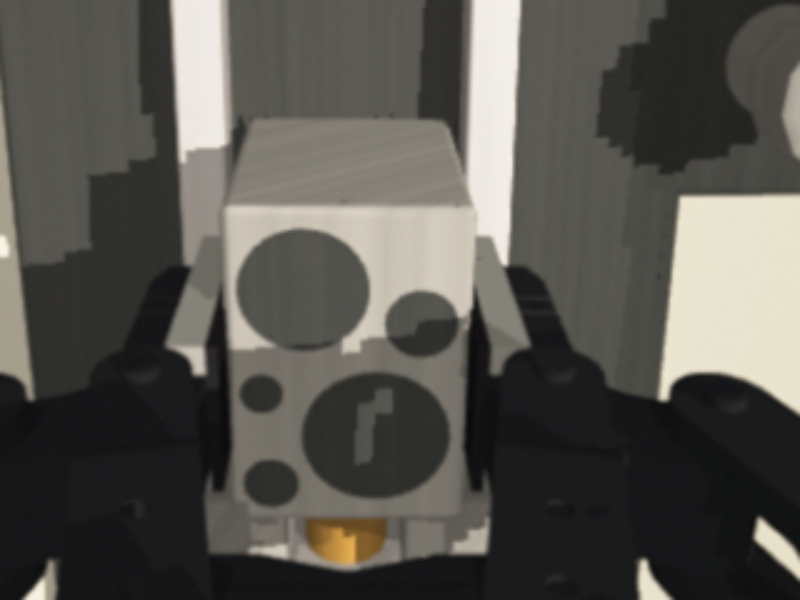

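The block's front edge is at x ≈ 0.688, in the plane of the stop faces at 0.687. The shoulders are close against it and the nose is between them, and the block is square and level. I'll press slightly more for margin, then hand in.

```bash
python3 -m crank '[{"translation":[-0.003,0,-0.001],"delta_rot":[0,0,0],"gripper":1},{"translation":[-0.003,0,-0.001],"delta_rot":[0,0,0],"gripper":1},{"translation":[-0.003,0,-0.001],"delta_rot":[0,0,0],"gripper":1},{"translation":[-0.003,0,-0.001],"delta_rot":[0,0,0],"gripper":1}]'
python3 -c "
from workcell import job
print(job.job_done())"
```

```text
time: 28.68
ee_pos: [0.6623, 0.101, -0.0087]
tool_rot: [-3.141, -0.03, -3.106]
ft_force: [-18.7, -0.8, 2.3]
grip_width: 0.0329
gripper_force: 73.8
the job is handed in; nothing more can be done
None
```

I handed the job in at 28.7 s, with the brace out in its end detent (about 1.88 rad) and the robot still holding the block on the stop shoulders at about 19 N; the hand-in returned no verdict.

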